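Press a pin home with bench locking pliers in a dye house

TASK

One of the two pairs of bench-mounted locking pliers holds a wooden printing block between its jaws, with a brass pin sticking out of the block. Squeeze the handles of that pair together until the pliers snap over centre and lock, which presses the pin fully home, then flick the pliers' release lever so that they spring open again and leave them open. Do not push the pin with the gripper, and leave the empty pair alone.

Things in the scene. Friction and masses are not known exactly. Their poses are not given: they have to be found in the camera images.
- clamp: Steel locking pliers with a wooden block (50x40, 92 high) in the jaws, lying level on a post on a plywood foot. Origin: on the bench under the jaw pivot; x to the jaws, handles along -x (robot side), z up. In mm in this frame, as for all: handles, lever, jaws centred at z 60. Fixed handle: x -120..-15, y -17..-7, z 52..68; nothing is under handles behind x -50. Rigid to the bench.
- handle (a joint): Moving handle's angle, rad: 0 open (sprung), 0.25 dead centre, 0.30 locked stop, where it stays. 10 mm thick, 16 high, pivot x -5, y 11, end at x -135. Locked: y 6..16, parallel to the fixed handle, 33 over both. Open: swung to +y, outer face at y 35 at x -65 (52 over both), end at y 55. Squeeze both handles at x -65, up to 20 N.
- release (a joint): Release lever's angle, rad: 0 rest (weak spring), stop 0.45. Dark flat lever between the handles, pivot x -113, y 0; its tail sticks out beyond both handles and ends in a paddle at x -192..-166, y -3..3, z 50..70. Push the paddle towards -y by 15 to 25 mm (1 to 5 N): locked pliers then let go and the moving handle springs out to +y.
- pin (a joint): How far the brass pin is pressed in, m: 0.010 when its head is tight on the block; starts at 0 to 0.003 and stays where left. Head 16 across, 4 thick, on an 8 mm stem, in the block's +y side at x 55, z 60. The moving jaw presses it towards -y as the handles close.
- spare: The other, empty pair of pliers on its own foot: same build and frame as clamp but no block between its jaws. Leave it alone.

How it is judged:
On the way, in this order (a step that is already met when the one before it is completed fails the run):
1. the pliers are locked past dead centre and the pin is pressed home (value of joint handle above 0.265 rad and value of joint pin above 0.008 m), for 0.2 s.
2. the release lever is pushed while the pliers are still locked (value of joint release above 0.06 rad and value of joint handle above 0.22 rad).
At the end, for the whole second after the job is handed in: the pin's head is within 2 mm of the block, and the pliers have sprung open (handle within 0.06 rad of fully open) and are at rest (value of joint handle below 0.06 rad and value of joint pin above 0.008 m and velocity of joint handle between -0.1 and 0.1 rad/s); the robot touches nothing.
It fails at once if the empty pliers are pushed (contact force between the fingers and spare above 3 N).
It fails at once if the pin is pushed with the gripper (contact force between the fingers and pin_c0 above 2 N).
It also fails if it takes over 40 s, if anything falls off the work surface, if the arm or the gripper's body presses on something with over 40 N, if the wrist force passes 120 N, or if a joint passes its speed limit or range.

ROBOT

A 6-joint arm with a two-finger parallel gripper is mounted at the origin on the work surface. World frame = base frame: x ahead of the robot, y to its left, z up, the work surface at z = 0. Lengths are in m, angles in rad, forces in N, time in s.
With the tool pointing down it reaches from about 0.325 to 0.9 m from the base axis. Payload 6.1 kg.
Tool frame: the origin (TCP) lies midway between the tips of the shut fingers; the grasp point (between the pads) lies 19 mm behind it; z points along the fingers, y is the line along which they close (so a half turn about z gives the same grasp; the last joint's range is limited). The gripper opens to 85 mm and grips with 20 to 120 N. Pads are 22 mm wide; open, the fingers measure 114 mm over their backs; the gripper's body (76 mm by 85 mm) begins 54 mm behind the grasp point. The pads swing forward as they close: fully open they stand 13 mm farther back than shut.
Start: joints at [1.091, 0.22, 1.526, -0, 1.395, -0.126], TCP at [0.217, 0.586, 0.231] pointing down, gripper open.
Joint ranges: [-2.98, 2.98], [-0.91, 2.08], [0.09, 2.57], [-1.24, 4.39], [0.2, 2.65], [-2.68, 2.68]. Speed limits (rad/s): [2.57, 2.57, 3.01, 3.14, 3.14, 3.14].

INTERFACE

Orientations are given as [roll, pitch, yaw] about the fixed x, y, z axes, in that order (R = Rz(yaw) Ry(pitch) Rx(roll)).
In Python, from plant import movep, move_l, set_joints, gripper_to, hold, inverse_kinematics, observe, get_image, get_calibration, Unreachable, job_done gives the robot as it stands. Calls block until the motion is done:
- movep(position, orientation): joint-space move of the TCP to a pose.
- move_l(position, feed=0.15, rotation=None, max_force=None): straight line of the TCP; rotation=None keeps the orientation; feed is the mean speed in m/s. With max_force (N) it stops when the force on the tool has changed by that much, and returns True; else False.
- set_joints(angles): joint-space move.
- gripper_to(opening, f_grip=None): finger opening in m; f_grip is the grip in N (None keeps the last); returns when the fingers have stopped.
- hold(seconds).
- inverse_kinematics(position, orientation): joint angles nearest the present ones, or None.
- observe(): the state.
- get_image(name): name is "scene" or "top" or "wrist"; returns (picture, depth): 480x640x3 uint8, red, green, blue; 480x640 float32, m along the optical axis (not along the pixel's ray), 0 where there is no reading.
- get_calibration(name): a dict with "intrinsics" (3x3 intrinsics, pixels), "world_from_camera" (4x4, takes a point from camera to world coordinates). Camera axes: x right, y down, z forward; pixel columns grow to the right and rows downward; lengths in m; the calibration is good to about 2 mm. A picture is of the moment at which its call begins: read the wrist's pose just before it. get_calibration takes no time and is no camera call; for the wrist camera it gives the pose at the moment of the call.
A pose or a line that the arm cannot do raises Unreachable and nothing moves.
- job_done(): hands the job in; it is judged then, once.
The state is a dict: "time_s": time; "q": joint angles; "joint_velocities": joint speeds; "joint_torque": joint torques, N m; "eef_pos": TCP position; "tcp_rot": TCP orientation; "ft_force": force on the tool from outside, world axes, zero at the start; "torque": the same for the moment, N m; "opening": finger opening in m; "grasp_force": force on a finger pad.
Only numpy, scipy, OpenCV 4.12 (cv2) and the standard library are available. Lean on these libraries where they do the work, as an engineer would, in place of code of your own. Each camera call takes 0.05 s, during which the arm holds its last target. There are 200 camera calls.

## Working session

There is one attempt and no reset: what is moved stays moved. The work goes in short steps, each a Python script; the robot and the scene stay as the last script left them, time stands still between calls to the robot, and variables do not carry over. Pictures are saved under pics/ and viewed, at most 10 in all, crops included, and the job is handed in when it is done.

```bash
mkdir -p pics; cat > h.py <<'E'
import numpy as np, cv2
from plant import *
def snap(n,f):
    c=get_calibration(n); im,d=get_image(n); cv2.imwrite(f'pics/{f}.png',im[:,:,::-1]); np.savez(f'{f}.npz',im=im,d=d,K=c['intrinsics'],T=c['world_from_camera']); return im,d
def cloud(f):
    z=np.load(f'{f}.npz'); d=z['d']; K=z['K']; v,u=np.mgrid[:480,:640]
    p=np.stack([(u-K[0,2])/K[0,0]*d,(v-K[1,2])/K[1,1]*d,d],-1)
    return p@z['T'][:3,:3].T+z['T'][:3,3], z['im'], d>0
E
python3 -c "
from h import *
snap('top','t1');snap('scene','s1')
print(get_calibration('top'));o=observe();print(o['eef_pos'],o['tcp_rot'])"
```

```text
{'intrinsics': array([[571.62288197,   0.        , 315.83093203],
       [  0.        , 571.62288197, 229.61340078],
       [  0.        ,   0.        ,   1.        ]]), 'world_from_camera': array([[ 0.01433006, -0.99368039,  0.11132801,  0.54089973],
       [-0.99958375, -0.01144834,  0.02648125, -0.02205512],
       [-0.02503938, -0.11166115, -0.99343083,  0.81868856],
       [ 0.        ,  0.        ,  0.        ,  1.        ]])}
[0.21629273 0.58579057 0.23028051] [-3.13981261e+00 -2.52528427e-04  2.78779523e+00]
```

View pics/t1.png

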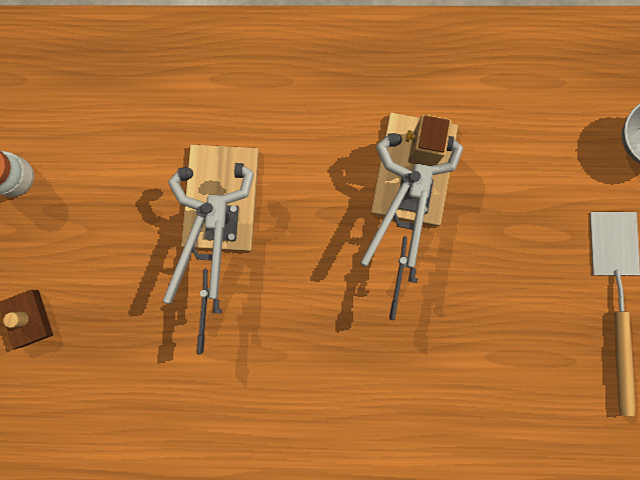

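The clamp is the right-hand pair, with the block at (433,135). Its fixed handle runs from (425,195) to (412,280), the moving handle ends at (366,263), and the paddle is at (394,312). Next I'll fit the pose from the depth image.

```bash
cat > fit.py <<'E'
from h import *
from scipy.optimize import least_squares
def rd(p,x0,x1,y0,y1):
    return np.hypot(np.maximum(np.maximum(x0-p[:,0],p[:,0]-x1),0),np.maximum(np.maximum(y0-p[:,1],p[:,1]-y1),0))
def fit(f,box,th=0.,g=None):
    P,im,ok=cloud(f); m=ok&(P[...,2]>.057)&(P[...,2]<.078); b=np.zeros_like(m); b[box[1]:box[3],box[0]:box[2]]=1; m&=b
    X=P[m]
    print(len(X), np.median(X[:,2]))
    def loc(t,X):
        c,s=np.cos(t[2]),np.sin(t[2]); d=X[:,:2]-t[:2]; return np.c_[d[:,0]*c+d[:,1]*s,-d[:,0]*s+d[:,1]*c]
    def dist(t,X):
        L=loc(t,X); a=.30-th; q=L-[-.005,.011]; c,s=np.cos(a),np.sin(a)
        # rotate so moving handle lies along -x
        r=np.c_[q[:,0]*c-q[:,1]*s,q[:,0]*s+q[:,1]*c]
        return np.min([rd(L,-.12,-.015,-.017,-.007),rd(r,-.13,0,-.005,.005),rd(L,-.192,-.166,-.003,.003)],0)
    # model -> data coverage too
    def mp(t):
        a=.30-th
        xs=np.arange(-.118,-.03,.004)
        A=[np.c_[xs,np.full(len(xs),y)] for y in(-.016,-.012,-.008)]
        r=np.arange(.03,.13,.004)
        for o in(-.004,0,.004): A.append(np.c_[-.005-r*np.cos(a)+o*np.sin(a),.011+r*np.sin(a)+o*np.cos(a)])
        x=np.arange(-.191,-.166,.003); A.append(np.c_[x,0*x])
        A=np.vstack(A); c,s=np.cos(t[2]),np.sin(t[2]); return np.c_[A[:,0]*c-A[:,1]*s,A[:,0]*s+A[:,1]*c]+t[:2]
    from scipy.spatial import cKDTree
    tr=cKDTree(X[:,:2])
    def res(t): return np.r_[dist(t,X)/np.sqrt(len(X)), tr.query(mp(t))[0]/np.sqrt(len(mp(t)))]
    best=min((least_squares(res,[g[0],g[1],y],loss='soft_l1',f_scale=.0003,diff_step=1e-4,x_scale=[.01,.01,.1]) for y in np.arange(-.5,.2,.1)),key=lambda r:r.cost)
    D=dist(best.x,X); print(best.x,best.cost,'med/90% mm',1e3*np.percentile(D,[50,90]), 1e3*np.percentile(tr.query(mp(best.x))[0],[50,90]))
    return best.x
if __name__=='__main__':
    P,_,_=cloud('t1'); print(P[180,415],P[310,394],P[135,433],P[262,366],P[230,205])
    fit('t1',(355,182,440,330),0,P[180,415])
    fit('t1',(155,212,235,360),0,P[212,213])
E
python3 fit.py
```

```text
[ 0.69251706 -0.13265719  0.06985866] [ 0.52137019 -0.10461166  0.07112646] [ 0.74771661 -0.15302548  0.09148781] [ 0.58304024 -0.06839603  0.06854578] [0.62840259 0.15662172 0.01676225]
2275 0.0670425293623016
[ 0.69449514 -0.13386091 -0.19155718] 1.2614493709952637e-05 med/90% mm [0.         9.59431065] [0.60105897 1.3083004 ]
2484 0.06685572118150346
[ 0.65006987  0.13967342 -0.0619765 ] 1.2387356550818105e-05 med/90% mm [0.         9.40836463] [0.5651975  0.99346687]
```

View pics/s1.png

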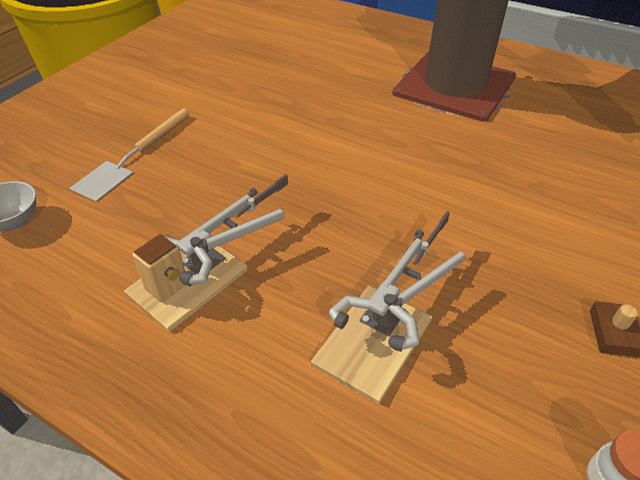

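```bash
cat >> h.py <<'E'
C=np.array([0.6945,-0.1339]); YAW=-0.1916
def W(x,y,z):
    c,s=np.cos(YAW),np.sin(YAW); return [C[0]+c*x-s*y, C[1]+s*x+c*y, z]
E
python3 -c "
from h import *
for y in (YAW,YAW+np.pi,YAW+np.pi/2,YAW-np.pi/2):
    print(y,inverse_kinematics(W(-.065,-.002,.033),[np.pi,0,y]))
movep(W(-.065,-.002,.22),[np.pi,0,YAW+np.pi])
hold(.3);snap('wrist','w1');o=observe();print(o['time_s'],o['eef_pos'],W(-.065,-.002,.22),o['opening'],o['q'])"
```

```text
-0.1916 [-3.16144372e-01  4.64543296e-01  1.61420931e+00 -4.44089210e-16
  1.06284005e+00  1.44625196e+00]
2.949992653589793 [-0.31614437  0.4645433   1.61420931  0.          1.06284005 -1.6953407 ]
1.3791963267948966 [-3.16144372e-01  4.64543296e-01  1.61420931e+00 -4.44089210e-16
  1.06284005e+00 -1.24544372e-01]
-1.7623963267948966 None
3.3417 [ 0.6303758  -0.12325768  0.22003571] [np.float64(0.6303085880181237), np.float64(-0.12348546075080494), 0.22] 0.08537357521200141 [-3.15768989e-01  2.68648161e-01  1.49045411e+00 -5.82797819e-06
  1.38241078e+00 -1.69531908e+00]
```

View pics/w1.png

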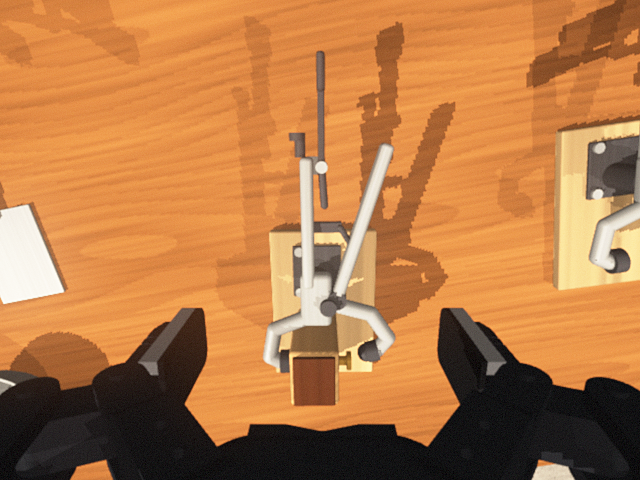

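The wrist view shows the clamp centred between the fingers. The fixed handle is at u≈307, the moving handle ends at (386,148), the paddle is at (320,70), and the block with its pin is at (315,380). I'll refit the pose from this image as a cross-check.

```bash
python3 -c "
from fit import *
fit('w1',(285,45,400,300),0,[.6945,-.1339])"
```

```text
6565 0.06713994949071228
[ 0.6928552  -0.13387644 -0.19239304] 1.3039422983038649e-05 med/90% mm [0.         9.18061985] [0.36083329 1.14721166]
```

```bash
sed -i 's/^C=.*;/C=np.array([0.6935,-0.1339]);/' h.py
python3 -c "
from h import *
print(move_l(W(-.065,-.002,.033),feed=.1,max_force=8))
o=observe();print(o['time_s'],o['eef_pos'],o['ft_force'])
gripper_to(0.02,f_grip=40);hold(.4)
o=observe();print(o['time_s'],o['eef_pos'],o['ft_force'],o['opening'],o['grasp_force']);snap('wrist','w2')"
```

```text
False
5.3583 [ 0.62976609 -0.12362993  0.03367304] [-0.67536306 -0.17163761  0.25939833]
6.2917 [ 0.63001335 -0.1233731   0.03467605] [-2.27044931  1.47542619  5.77017589] 0.032195114314706605 42.23476231098175
```

View pics/w2.png

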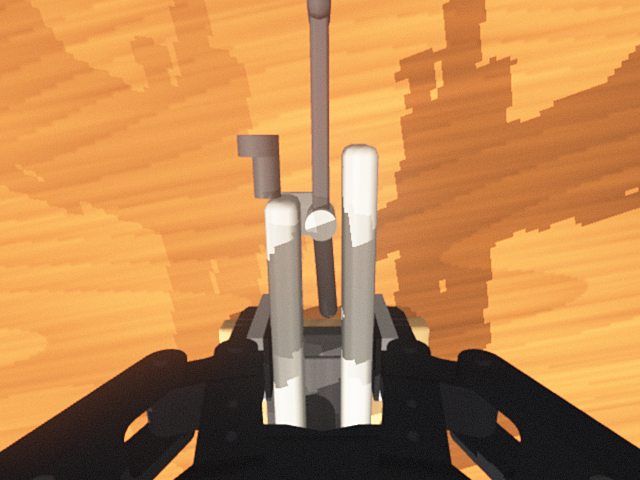

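The handles are parallel and the gripper stopped at 32 mm, so the pliers have locked. I'll let go, rise, and check that the lock holds and where the pin is.

```bash
python3 -c "
from h import *
gripper_to(.085); move_l(W(-.065,-.002,.22),feed=.2)
hold(.2);snap('wrist','w3')
gripper_to(0.0,f_grip=30)
o=observe();print(o['time_s'],o['opening'])"
python3 -c "
from fit import *
fit('w3',(285,45,400,300),.3,[.6935,-.1339])"
```

```text
9.0083 1.4058310961433696e-05
6074 0.0672656161632938
[ 0.6913617  -0.1353764  -0.16528144] 6.132408927431731e-06 med/90% mm [0.         5.84905089] [0.37721648 1.61624167]
```

View pics/w3.png

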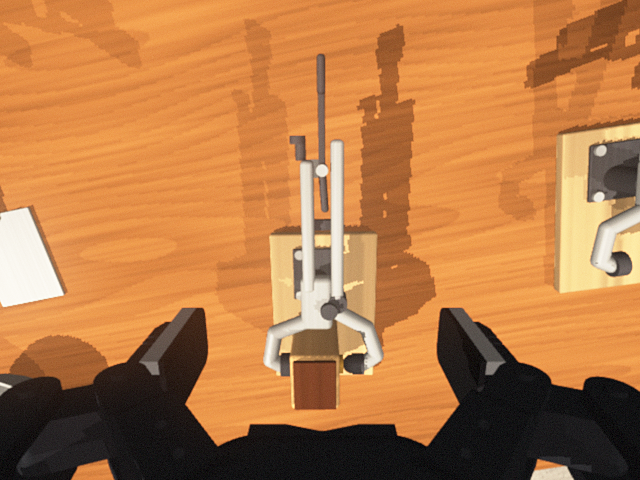

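The handle has stayed parallel without the gripper (u≈337), and the jaw has the pin pressed flat on the block at (350,365). Next is the release paddle.

```bash
python3 -c "
from h import *
move_l(W(-.180,.032,.2),feed=.2)
move_l(W(-.180,.032,.048),feed=.1,max_force=8)
f0=np.array(observe()['ft_force'])
n=np.array(W(0,1,0))-np.array(W(0,0,0))
for y in np.arange(.026,-.011,-.003):
    r=move_l(W(-.180,y,.048),feed=.06,max_force=10)
    o=observe();print(round(y,3),r,round(o['time_s'],2),round((o['ft_force']-f0)@n,2))
    if r: break
hold(.3);snap('top','t2')
move_l(W(-.180,.04,.048),feed=.08,max_force=10)
move_l(W(-.180,.04,.2),feed=.2)
hold(.2);snap('top','t3');print(observe()['time_s'])
a=[cv2.imread(f'pics/{k}.png')[90:350,330:490] for k in('t2','t3')]
cv2.imwrite('pics/c.png',cv2.resize(np.hstack(a),None,fx=2.2,fy=2.2))"
```

```text
0.026 False 11.68 -0.38
0.023 False 11.93 -0.24
0.02 False 12.18 -0.6
0.017 False 12.43 -0.26
0.014 False 12.68 -1.0
0.011 False 12.93 1.15
0.008 False 13.18 1.51
0.005 False 13.43 0.02
0.002 False 13.68 -0.02
-0.001 False 13.93 0.88
-0.004 False 14.18 0.77
-0.007 False 14.43 0.36
-0.01 False 14.68 0.55
16.9667
```

View pics/c.png

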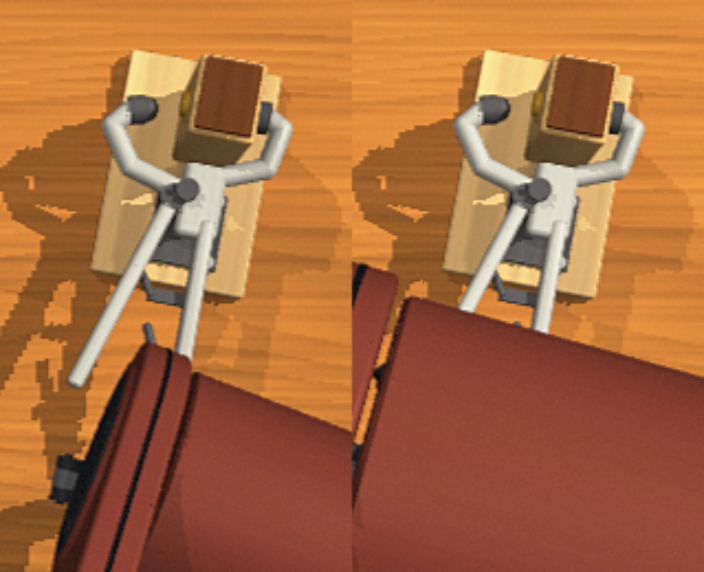

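The pliers have sprung open: the left crop shows the handle ending at (75,383). The pin head sits flat on the block at (185,103), and the arm is clear, so I'll hand the job in.

```bash
python3 -c "
from h import *
o=observe();print(o['eef_pos'],o['ft_force']);print(job_done())"
```

```text
[ 0.52369993 -0.06018023  0.19861091] [0.87091204 0.31902236 0.27444956]
the job is handed in; nothing more can be done
None
```

I handed the job in at about 17 s: the pliers locked and pressed the pin home, the release lever sprang them open again, and the arm ended clear without going near the spare pair; no verdict was returned.

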